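Rank the leather punches on their rack

ROBOT

A 7-joint arm with a two-finger parallel gripper is mounted at the origin on the work surface. World frame = base frame: x ahead of the robot, y to its left, z up, the work surface at z = 0. Lengths are in m, angles in rad, forces in N, time in s.
With the tool pointing down it reaches from about 0.4 to 0.85 m from the base axis. Payload 4.5 kg.
Tool frame: the origin (TCP) lies at the very end of the fingers, on their centre line; the grasp point (between the pads) lies 19 mm behind it (tcp_to_grasp is the z of the grasp point in the tool frame, in m); z points along the fingers, y is the line along which they close (so a half turn about z gives the same grasp; the last joint's range is limited). The gripper opens to 88 mm and grips with 3 to 60 N. Pads are 18 mm wide; open, the fingers measure 123 mm over their backs; the gripper's body (75 mm by 187 mm) begins 45 mm behind the grasp point.
Start: joints at [-1.102, 0.689, -0.195, 1.565, 0.157, 0.902, -0.215], TCP at [0.263, 0.567, 0.239] pointing down, gripper open.
Joint ranges: [-3.01, 3.01], [-0.46, 2.08], [-1.47, 1.51], [0.13, 2.56], [-1, 4.14], [0.04, 2.09], [-2.66, 2.66]. Speed limits (rad/s): [2.57, 2.57, 3.14, 3.14, 3.14, 3.14, 3.14].

INTERFACE

Orientations are given as a unit quaternion [x, y, z, w].
In Python, from plant import * gives the robot as it stands. The module is installed in compiled form; this text tells all that it offers.
- The arm moves only by the shell command python3 -m jog 'ROWS' [OPENING] [FORCE]. ROWS is JSON, a list that holds one entry, the list of rows, each a list of 6 numbers: the shift along the tool's x, y, z in m, then the turn, a rotation vector about the tool's x, y, z in rad. In form: [[[dx, dy, dz, ax, ay, az], ...]]. A call has 1 to 12 rows; each row shifts and turns the commanded pose from where the row before left it, along the tool's axes as they then stand; what a row does not reach is not made up. A row lasts 1/8 s, in which the tool goes at most 62.5 mm and 10.7 degrees, less where a joint would pass 70% of its speed; a pose out of reach is approached as far as the arm can. A call with a gripper value outside its range is refused whole. OPENING is the finger opening in m, from 0 to 0.0881, set as the call begins (- or left out, the last holds). The fingers move at their own pace and stop on an object; FORCE is the grip in N (left out, the last holds). Time passes only in rows, so rows that do not move let the fingers close. It gives the time, the measured TCP pose, the force, the opening and the grip force at its end, in the units of the state.
- get_state(): the state, without advancing time (a new reading comes with each control period).
- snapshot(name): name is "side" or "top"; returns a dict with "frame" (384x512x3 uint8, red, green, blue), "mtx" (3x3 intrinsics, pixels), "xyz" and "orientation" of the camera in the world. Camera axes: x right, y down, z forward; pixel columns grow to the right and rows downward; lengths in m; the calibration is good to about 2 mm. A picture is of the moment at which its call begins. There is no depth.
- finish_job(): hands the job in; it is judged then, once.
The state is a dict: "clock": time; "q": joint angles; "qd": joint speeds; "joint_torque": joint torques, N m; "tool_pos": TCP position; "eef_rot": TCP orientation; "contact_force": force on the tool from outside, world axes, zero at the start; "moment": the same for the moment, N m; "opening": opening from 0.0 (shut) to 1.0 (fully open); "finger_force": force on a finger pad.
Only numpy, scipy, OpenCV 4.12 (cv2) and the standard library are available. Lean on these libraries where they do the work, as an engineer would, in place of code of your own. Each camera call takes 0.05 s, during which the arm holds its last target. There are 200 camera calls.

TASK

Put the four round drive punches back on the rack in order of head size: the one with the widest head on the pad next to the red post, then each next smaller one on the next pad along, so that the smallest is farthest from the red post. Stand each one upright in the middle of its pad, and never let a punch topple over on the way.

Things in the scene. Friction and masses are not known exactly. Their poses are not given: they have to be found in the camera images.
- punch_58: round drive punch standing on its cutting edge: bright steel round head 58 mm in diameter and 30 mm tall, tapering up to 42 mm, then a dark steel shaft 16 mm in diameter from 42 mm to the top at 95 mm (all four share the same shaft and height; only the head differs). Grip the shaft from above, 55 to 90 mm above the foot. Mass about 400 g, give or take a fifth. Origin: centre of the foot; z up along the shaft.
- punch_48: round drive punch standing on its cutting edge: bright steel round head 48 mm in diameter and 30 mm tall, tapering up to 42 mm, then a dark steel shaft 16 mm in diameter from 42 mm to the top at 95 mm (all four share the same shaft and height; only the head differs). Grip the shaft from above, 55 to 90 mm above the foot. Mass about 290 g, give or take a fifth. Origin: centre of the foot; z up along the shaft.
- punch_38: round drive punch standing on its cutting edge: bright steel round head 38 mm in diameter and 30 mm tall, tapering up to 42 mm, then a dark steel shaft 16 mm in diameter from 42 mm to the top at 95 mm (all four share the same shaft and height; only the head differs). Grip the shaft from above, 55 to 90 mm above the foot. Mass about 200 g, give or take a fifth. Origin: centre of the foot; z up along the shaft.
- punch_28: round drive punch standing on its cutting edge: bright steel round head 28 mm in diameter and 30 mm tall, tapering up to 42 mm, then a dark steel shaft 16 mm in diameter from 42 mm to the top at 95 mm (all four share the same shaft and height; only the head differs). Grip the shaft from above, 55 to 90 mm above the foot. Mass about 130 g, give or take a fifth. Origin: centre of the foot; z up along the shaft.
- pad_white: white round plastic pad, 70 mm in diameter, 4 mm thick, fixed on the rack's board. One of four pads in a row 80 mm apart; which colour lies where in the row changes, and the colour has no other meaning. Origin: centre of its underside (its top is 4 mm above that, 22 mm above the work surface).
- pad_yellow: yellow round plastic pad, 70 mm in diameter, 4 mm thick, fixed on the rack's board. One of four pads in a row 80 mm apart; which colour lies where in the row changes, and the colour has no other meaning. Origin: centre of its underside (its top is 4 mm above that, 22 mm above the work surface).
- pad_blue: blue round plastic pad, 70 mm in diameter, 4 mm thick, fixed on the rack's board. One of four pads in a row 80 mm apart; which colour lies where in the row changes, and the colour has no other meaning. Origin: centre of its underside (its top is 4 mm above that, 22 mm above the work surface).
- pad_black: black round plastic pad, 70 mm in diameter, 4 mm thick, fixed on the rack's board. One of four pads in a row 80 mm apart; which colour lies where in the row changes, and the colour has no other meaning. Origin: centre of its underside (its top is 4 mm above that, 22 mm above the work surface).
- post_red: red plastic post, 24 mm in diameter, 24 mm tall, fixed on the board at one end of the row, 60 mm from the centre of the nearest pad; it may be at either end (a bare steel post of the same shape is at the other). Origin: centre of its underside, on the board, 18 mm above the work surface.
- rack: pale wooden board 100 x 400 x 18 mm, fixed flat on the work surface, that carries the row of pads and the posts. Origin: centre of its underside; the row runs along its y axis, z up.
Not all that is in view belongs to the job. What is shaped like the punch_48 but yellow is not meant.

How it is judged:
By the outcome, as a careful person would: the job done as asked, in the order asked, and still so for the second after the job is handed in, with the robot touching nothing.
It also fails if it takes over 106 s, if anything falls off the work surface, if the arm or the gripper's body presses on something with over 40 N, if the wrist force passes 120 N, or if a joint passes its speed limit or range.

## Working session

There is one attempt and no reset: what is moved stays moved. The work goes in short steps, Python scripts to look and compute and a shell command to move; the robot and the scene stay as the last step left them, time stands still between calls to the robot, and variables do not carry over. Pictures are saved under pics/ and viewed, at most 14 in all, crops included, and the job is handed in when it is done.

```bash
mkdir -p pics; cat > h.py <<'E'
from plant import *
import numpy as np, cv2
from scipy.spatial.transform import Rotation as R
def snap(n,f):
    s=snapshot(n); cv2.imwrite('pics/'+f,s['frame'][:,:,::-1]); 
    np.savez('pics/'+f+'.npz',**{k:np.array(v) for k,v in s.items()}); return s
def load(f): return np.load('pics/'+f+'.npz')
def world(s,u,v,z):
    d=R.from_quat(s['orientation']).apply(np.linalg.inv(s['mtx'])@[u,v,1]); c=np.array(s['xyz']); return c+d*(z-c[2])/d[2]
def pix(s,p):
    q=s['mtx']@R.from_quat(s['orientation']).inv().apply(np.array(p)-s['xyz']); return q[:2]/q[2]
E
python3 - <<'E'
from h import *
a=snap('top','t0.png');b=snap('side','s0.png')
for s in(a,b):print(s['mtx'],s['xyz'],s['orientation'])
st=get_state();print(st['tool_pos'],st['eef_rot'],st['clock'],R.from_quat(st['eef_rot']).as_matrix())
E
```

```text
[[391.22010996   0.         258.54230575]
 [  0.         391.22010996 201.27362069]
 [  0.           0.           1.        ]] [ 0.42909954 -0.00904148  0.85801561] [ 0.71413415 -0.6979136   0.02340839 -0.04879622]
[[393.41856899   0.         256.50567284]
 [  0.         393.41856899 194.52199161]
 [  0.           0.           1.        ]] [0.35924187 0.51424199 0.69392117] [-0.13718891  0.92976727 -0.3388631   0.04340303]
[0.26303759 0.56631122 0.2380096 ] [ 2.15640084e-01  9.76472564e-01 -8.18894677e-04 -1.20597891e-04] 0.1 [[-9.06998679e-01  4.21133054e-01 -5.88694097e-04]
 [ 4.21133450e-01  9.06997367e-01 -1.54724489e-03]
 [-1.17651971e-04 -1.65126785e-03 -9.99998630e-01]]
```

View pics/t0.png

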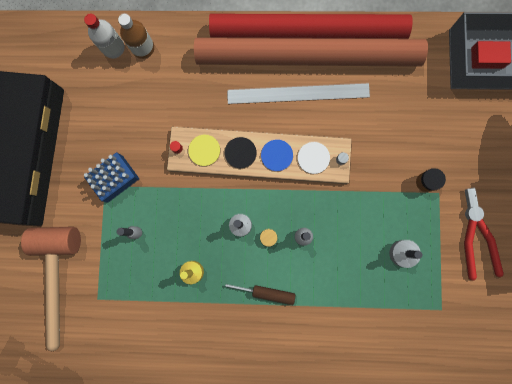

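View pics/s0.png

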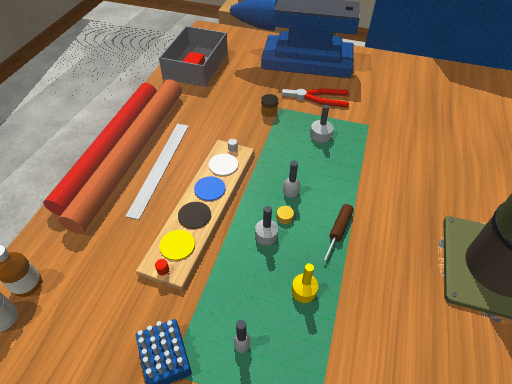

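The red post is at (176,147) in the top view, and the pads from it run yellow, black, blue, white. The bright steel candidates are at (130,232), (240,225), (304,237) and (407,254). The yellow one at (190,273) is the decoy, and the flat thing at (268,238) isn't a punch. I'll enlarge the view to confirm sizes.

```bash
python3 - <<'E'
from h import *
s=load('t0.png');f=s['frame'][:,:,::-1]
t=[cv2.resize(f[y-25:y+25,x-33:x+33],(396,300),interpolation=cv2.INTER_CUBIC) for x,y in((130,232),(240,225),(304,237),(407,250))]
cv2.imwrite('pics/c0.png',np.vstack([np.hstack(t[:2]),np.hstack(t[2:])]))
cv2.imwrite('pics/c1.png',cv2.resize(f[120:190,160:360],(800,280),interpolation=cv2.INTER_CUBIC))
E
```

```text
(no output)
```

View pics/c0.png

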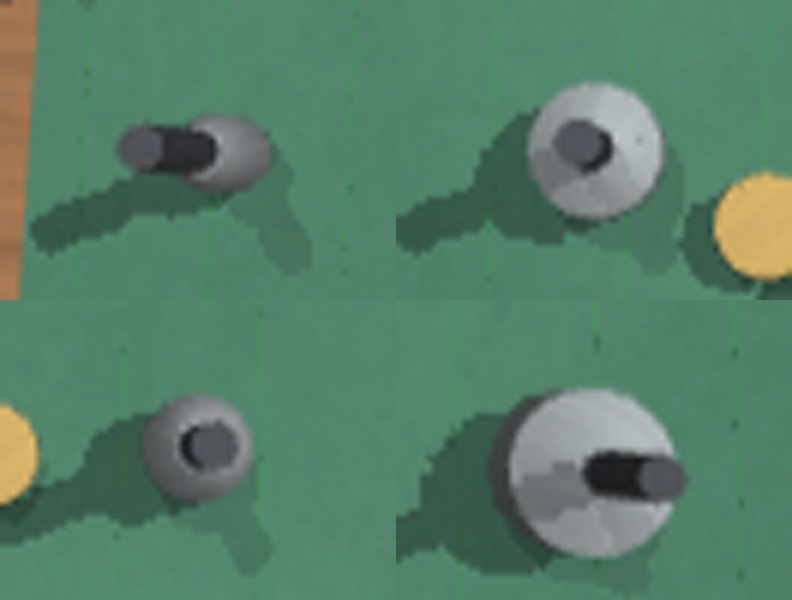

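View pics/c1.png

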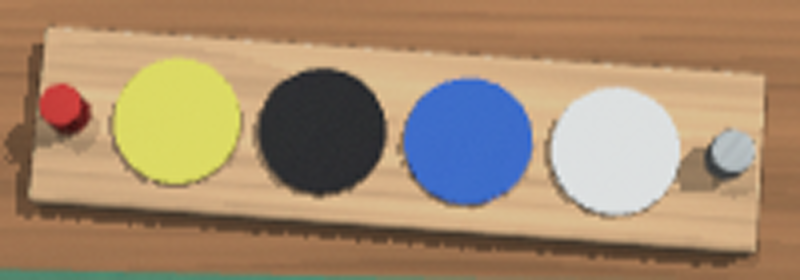

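The top crop gives head widths of about 26, 48, 38 and 59 mm, so A(130,232) is 28, B(240,225) is 48, C(304,237) is 38 and D(407,254) is 58. All four stand upright and are bright steel. The second crop shows the pads in the order red post, yellow, black, blue, white.

```bash
python3 - <<'E'
from h import *
s=load('t0.png')
f=lambda c,k,o:(c+.5)/k-.5+o
for n,u,v in(('28',f(143,6,97),f(147,6,207)),('48',f(187,6,207),f(146,6,200)),('38',f(210,6,271),f(145,6,212)),('58',f(266,6,374),f(180,6,225))):print(n,u,v,world(s,u,v,.095))
P=[]
for n,u,v in(('Y',177,121),('K',322,131),('B',468,142),('W',615,151)):
    p=world(s,f(u,4,160),f(v,4,120),.022);P.append(p);print(n,p)
P=np.array(P);print(np.linalg.norm(np.diff(P,axis=0),axis=1), np.degrees(np.arctan2(*(P[0]-P[3])[:2])))
# same tops predicted in side view
b=load('s0.png')
for n,u,v in(('28',f(143,6,97),f(147,6,207)),('48',f(187,6,207),f(146,6,200)),('38',f(210,6,271),f(145,6,212)),('58',f(266,6,374),f(180,6,225))):print(n,pix(b,world(s,u,v,.095)))
for p in P:print(pix(b,p))
E
```

```text
28 120.41666666666667 231.08333333333334 [0.44222989 0.29021165 0.095     ]
48 237.75 223.91666666666666 [0.46171442 0.05891096 0.095     ]
38 305.5833333333333 235.75 [ 0.44188273 -0.07340265  0.095     ]
58 417.9166666666667 254.58333333333334 [ 0.41126206 -0.28735529  0.095     ]
Y [0.62507026 0.14464923 0.022     ]
K [0.6208295  0.06493123 0.022     ]
B [ 0.6160787  -0.01471347  0.022     ]
W [ 0.61247544 -0.09424732  0.022     ]
[0.07983071 0.07978627 0.07961543] 3.0178855379941556
28 [241.62031724 324.14531908]
48 [268.94292104 208.93262771]
38 [294.41637275 164.10668473]
58 [326.25584375 106.93885296]
[177.84295547 244.63777993]
[194.95106647 214.77228042]
[210.3868097  188.25049334]
[223.75277887 164.40430873]
```

All four shaft tops match the side view: predicted and seen agree within 2 px. Pad spacing comes out at 79.7 mm. First I level the yaw so tool x = -world x and tool y = world y, then go above punch_28.

```bash
python3 -m jog '[[[0,0,0,0,0,-0.145],[0,0,0,0,0,-0.145],[0,0,0,0,0,-0.145],[-0.022,-0.034,0,0,0,0],[-0.022,-0.034,0,0,0,0],[-0.022,-0.034,0.01,0,0,0],[-0.022,-0.034,0.02,0,0,0],[-0.022,-0.034,0.02,0,0,0],[-0.022,-0.034,0.02,0,0,0],[-0.022,-0.034,0.02,0,0,0],[-0.022,-0.034,0,0,0,0],[0,0,0,0,0,0]]]' 0.05 20
python3 -c "
from h import *
s=get_state();print(s['tool_pos'],R.from_quat(s['eef_rot']).as_matrix().round(3),s['q'])"
```

```text
clock: 1.6
tool_pos: [0.4412, 0.2906, 0.1479]
eef_rot: [0.003, 1.0, -0.002, -0.0]
contact_force: [0.1, -1.1, 0.4]
opening: 0.568
finger_force: 0.0
[0.4412273  0.29057533 0.14792888] [[-1.     0.007 -0.   ]
 [ 0.007  1.    -0.004]
 [ 0.    -0.004 -1.   ]] [-0.48780722  0.71204021 -0.30172355  1.93635981  0.38462588  0.5519151
  0.51261904]
```

```bash
python3 - <<'E'
from h import *
b=snap('side','s1.png');a=snap('top','t1.png');cv2.imwrite('pics/c2.png',cv2.resize(np.hstack([b['frame'][240:384,170:300,::-1],a['frame'][160:304,60:190,::-1]]),None,fx=3,fy=3,interpolation=cv2.INTER_CUBIC))
E
```

```text
(no output)
```

View pics/c2.png

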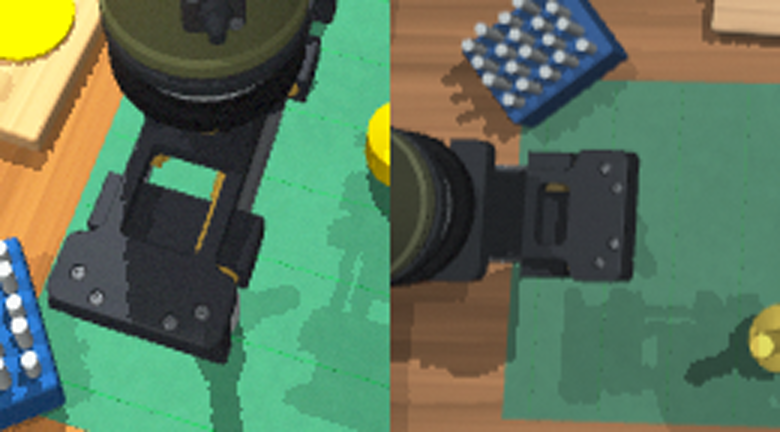

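The gripper hides the punch in both views. The position agrees within 1 mm of the two-view estimate and the margin is ±17 mm, so I descend and grip.

```bash
python3 -m jog '[[[-0.001,0,0.02,0.004,0,0],[0,0,0.03,0,0,0],[0,0,0.03,0,0,0],[0,0,0.009,0,0,0],[0,0,0,0,0,0]]]' && python3 -m jog '[[[0,0,0,0,0,0],[0,0,0,0,0,0],[0,0,0,0,0,0],[0,0,0,0,0,0],[0,0,0,0,0,0],[0,0,0,0,0,0]]]' 0 20
```

```text
clock: 2.33
tool_pos: [0.4397, 0.2957, 0.0597]
eef_rot: [-0.001, 1.0, -0.002, -0.0]
contact_force: [-0.9, 1.0, -0.2]
opening: 0.568
finger_force: 0.0
clock: 3.08
tool_pos: [0.4405, 0.2946, 0.0599]
eef_rot: [-0.0, 1.0, -0.002, 0.0]
contact_force: [0.4, -1.2, 3.4]
opening: 0.174
finger_force: 19.8
```

```bash
python3 -m jog '[[[0,0,-0.015,0,0,0],[0,0,-0.03,0,0,0],[0,0,-0.03,0,0,0],[0,0,-0.025,0,0,0],[-0.007,-0.016,0,0,0,0],[-0.014,-0.032,0,0,0,0],[-0.014,-0.032,0,0,0,0],[-0.014,-0.032,0,0,0,0]]]' && python3 -m jog '[[[-0.015,-0.034,0,0,0,0],[-0.015,-0.034,0,0,0,0],[-0.015,-0.034,0,0,0,0],[-0.015,-0.034,0,0,0,0],[-0.015,-0.034,0,0,0,0],[-0.015,-0.034,0,0,0,0],[-0.015,-0.034,0,0,0,0],[-0.012,-0.022,0,0,0,0],[-0.006,-0.012,0,0,0,0],[0,0,0,0,0,0],[0,0,0,0,0,0]]]'
python3 -c "
from h import *
for i in range(4):
  snap('side','s2.png');s=get_state();print(s['tool_pos'],s['contact_force'],s['opening'])
print(R.from_quat(s['eef_rot']).as_rotvec(),s['q'])"
```

```text
clock: 4.08
tool_pos: [0.4893, 0.18, 0.1591]
eef_rot: [0.0, 1.0, -0.003, -0.001]
contact_force: [0.3, -0.1, -0.7]
opening: 0.176
finger_force: 19.8
clock: 5.45
tool_pos: [0.6117, -0.0874, 0.161]
eef_rot: [-0.001, 1.0, -0.001, -0.001]
contact_force: [-1.2, 0.5, -1.4]
opening: 0.176
finger_force: 19.8
[ 0.61182556 -0.08725412  0.1611417 ] [ 0.53653448 -0.06933673 -0.60702937] 0.1722519454575334
[ 0.61197948 -0.08734224  0.16127055] [-0.1804674  -0.22983299 -1.00252072] 0.1731575279409667
[ 0.6120716  -0.08752329  0.16131372] [-0.56034574 -0.44939844 -0.98330176] 0.17176453600403438
[ 0.61220303 -0.08780653  0.16137132] [-0.31469178  0.01698736 -1.06289449] 0.17571686677457402
[ 3.03297804e-03 -3.14148486e+00  5.66487113e-03] [ 0.30032194  0.8004377  -0.42574563  1.6508879   0.43738718  0.78648012
  1.24812268]
```

View pics/s2.png

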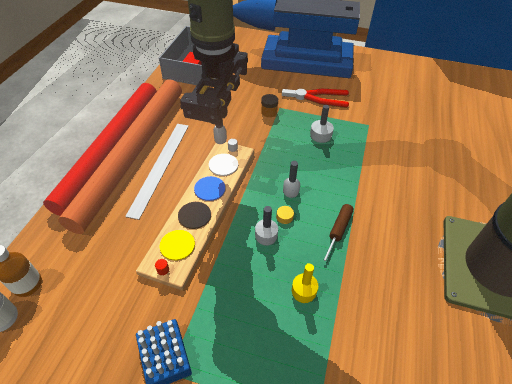

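The view shows punch_28 hanging upright at (220,133) and the other punches untouched. I correct y by 6 mm, lower to just above the white pad and look.

```bash
python3 -m jog '[[[0,-0.006,0.01,0,0,0],[0,0,0.025,0,0,0],[0,0,0.025,0,0,0],[0,0,0.01,0,0,0],[0,0,0,0,0,0],[0,0,0,0,0,0],[0,0,0,0,0,0]]]'
python3 - <<'E'
from h import *
b=snap('side','s3.png');a=snap('top','t3.png');s=get_state();p=s['tool_pos'];print(p,s['contact_force'])
cv2.imwrite('pics/c3.png',cv2.resize(b['frame'][100:200,170:300,::-1],None,fx=6,fy=6,interpolation=cv2.INTER_CUBIC))
for z in(-.0595,-.0295):
  q=pix(b,np.add(p,[0,0,z]));print((q-[170,100]+.5)*6)
W=[.6125,-.0942,.022];print((pix(b,W)-[170,100]+.5)*6)
E
```

```text
clock: 6.52
tool_pos: [0.613, -0.0952, 0.0922]
eef_rot: [-0.0, 1.0, -0.002, 0.001]
contact_force: [-0.2, -0.4, -1.2]
opening: 0.169
finger_force: 19.8
[ 0.61283268 -0.09524488  0.09194468] [-0.25963842  0.70970812 -0.97204554]
[324.14155506 368.87531236]
[320.07234818 313.51726626]
[325.41801389 389.49455212]
```

View pics/c3.png

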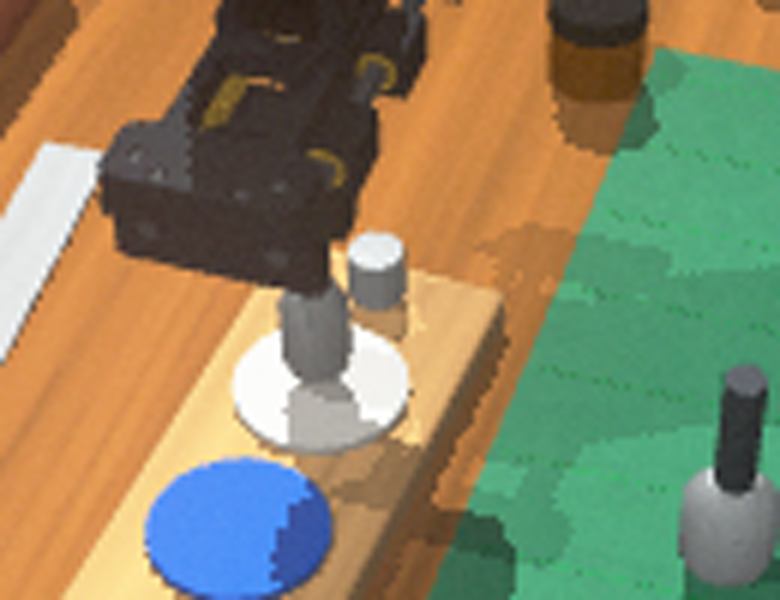

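The crop shows the foot at about (316,370), just above the middle of the white pad (322,387), upright. I lower it to contact and release.

```bash
python3 -m jog '[[[0,0,0.004,0,0,0],[0,0,0.004,0,0,0],[0,0,0.002,0,0,0],[0,0,0,0,0,0],[0,0,0,0,0,0],[0,0,0,0,0,0]]]'
```

```text
clock: 7.38
tool_pos: [0.6129, -0.0955, 0.0819]
eef_rot: [0.0, 1.0, -0.002, 0.001]
contact_force: [-0.8, -0.2, 4.7]
opening: 0.174
finger_force: 19.8
```

```bash
python3 -m jog '[[[0,0,0,0,0,0],[0,0,0,0,0,0],[0,0,0,0,0,0],[0,0,-0.02,0,0,0],[0,0,-0.03,0,0,0],[0,0,-0.02,0,0,0]]]' 0.05 && python3 -m jog '[[[0.02,0.002,0,0,0,0],[0.03,0.004,0,0,0,0],[0.035,0.004,0,0,0,0],[0.035,0.004,0,0,0,0],[0.03,0.004,0,0,0,0],[0.021,0.003,0,0,0,0],[0,0,0,0,0,0],[0,0,0,0,0,0],[0,0,0,0,0,0]]]'
```

```text
clock: 8.12
tool_pos: [0.6133, -0.0948, 0.154]
eef_rot: [-0.0, 1.0, -0.002, 0.001]
contact_force: [0.5, -0.4, -0.1]
opening: 0.565
finger_force: 0.0
clock: 9.25
tool_pos: [0.4429, -0.074, 0.1514]
eef_rot: [0.0, 1.0, -0.002, 0.001]
contact_force: [-0.1, 0.2, -0.2]
opening: 0.569
finger_force: 0.0
```

```bash
python3 -m jog '[[[0.001,0,0.02,0,0,0],[0,0,0.03,0,0,0],[0,0,0.03,0,0,0],[0,0,0.012,0,0,0],[0,0,0,0,0,0],[0,0,0,0,0,0]]]' && python3 -m jog '[[[0,0,0,0,0,0],[0,0,0,0,0,0],[0,0,0,0,0,0],[0,0,0,0,0,0],[0,0,0,0,0,0]]]' 0 25
```

```text
clock: 10.0
tool_pos: [0.441, -0.0744, 0.0595]
eef_rot: [-0.0, 1.0, -0.002, 0.0]
contact_force: [-0.4, 0.0, -0.3]
opening: 0.573
finger_force: 0.0
clock: 10.62
tool_pos: [0.4405, -0.0747, 0.0593]
eef_rot: [0.0, 1.0, -0.002, 0.0]
contact_force: [0.5, -1.3, 2.0]
opening: 0.172
finger_force: 25.0
```

```bash
python3 -m jog '[[[0,0,-0.015,0,0,0],[0,0,-0.03,0,0,0],[0,0,-0.03,0,0,0],[0,0,-0.015,0,0,0],[-0.0125,0.004,0,0,0,0],[-0.025,0.009,0,0,0,0],[-0.025,0.009,0,0,0,0],[-0.025,0.009,0,0,0,0],[-0.025,0.009,0,0,0,0],[-0.025,0.008,0,0,0,0],[-0.025,0.008,0,0,0,0],[-0.013,0.004,0,0,0,0]]]' && python3 -m jog '[[[0,0,0.01,0,0,0],[0,0,0.025,0,0,0],[0,0,0.02,0,0,0],[0,0,0.003,0,0,0],[0,0,0,0,0,0],[0,0,0,0,0,0],[0,0,0,0,0,0]]]'
```

```text
clock: 12.12
tool_pos: [0.6173, -0.0125, 0.1472]
eef_rot: [-0.001, 1.0, -0.002, -0.0]
contact_force: [-0.2, 0.1, -2.7]
opening: 0.174
finger_force: 25.0
clock: 13.0
tool_pos: [0.6163, -0.0142, 0.0917]
eef_rot: [-0.0, 1.0, -0.002, 0.001]
contact_force: [0.4, 0.2, -1.7]
opening: 0.171
finger_force: 25.0
```

On target to within 0.5 mm, so I lower it, release, rise and go over punch_48 at (0.4617, 0.0589).

```bash
python3 -m jog '[[[0,0,0.004,0,0,0],[0,0,0.004,0,0,0],[0,0,0.002,0,0,0],[0,0,0,0,0,0],[0,0,0,0,0,0],[0,0,0,0,0,0]]]' && python3 -m jog '[[[0,0,0,0,0,0],[0,0,0,0,0,0],[0,0,0,0,0,0],[0,0,-0.02,0,0,0],[0,0,-0.03,0,0,0],[0,0,-0.02,0,0,0]]]' 0.05 && python3 -m jog '[[[0.015,0.007,0,0,0,0],[0.03,0.014,0,0,0,0],[0.035,0.017,0,0,0,0],[0.035,0.017,0,0,0,0],[0.025,0.012,0,0,0,0],[0.014,0.006,0,0,0,0],[0,0,0,0,0,0],[0,0,0,0,0,0],[0,0,0,0,0,0]]]'
```

```text
clock: 13.75
tool_pos: [0.6161, -0.0144, 0.0814]
eef_rot: [-0.0, 1.0, -0.002, 0.0]
contact_force: [-1.2, -0.8, 4.8]
opening: 0.174
finger_force: 25.0
clock: 14.5
tool_pos: [0.6167, -0.0137, 0.1536]
eef_rot: [-0.0, 1.0, -0.002, 0.001]
contact_force: [0.1, -0.3, -1.0]
opening: 0.565
finger_force: 0.0
clock: 15.62
tool_pos: [0.4629, 0.0587, 0.1508]
eef_rot: [0.0, 1.0, -0.002, 0.001]
contact_force: [-0.2, 0.5, -0.2]
opening: 0.568
finger_force: 0.0
```

```bash
python3 -m jog '[[[0.001,0,0.02,0,0,0],[0,0,0.03,0,0,0],[0,0,0.03,0,0,0],[0,0,0.012,0,0,0],[0,0,0,0,0,0],[0,0,0,0,0,0]]]' && python3 -m jog '[[[0,0,0,0,0,0],[0,0,0,0,0,0],[0,0,0,0,0,0],[0,0,0,0,0,0],[0,0,0,0,0,0]]]' 0 30
python3 -c "
from h import *
snap('side','s4.png')"
```

```text
clock: 16.38
tool_pos: [0.4614, 0.0587, 0.0594]
eef_rot: [0.0, 1.0, -0.002, 0.001]
contact_force: [-1.1, -0.0, 0.7]
opening: 0.57
finger_force: 0.0
clock: 17.0
tool_pos: [0.461, 0.059, 0.0587]
eef_rot: [-0.0, 1.0, -0.002, 0.0]
contact_force: [0.4, 2.0, 1.2]
opening: 0.167
finger_force: 29.9
```

View pics/s4.png

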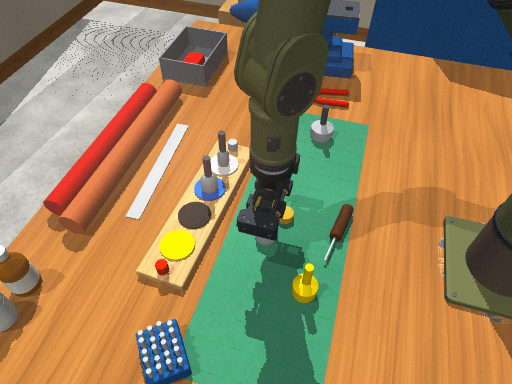

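28 stands on white (222,160) and 38 on blue (209,188), both upright and centred. Next, 48 goes to the black pad.

```bash
python3 -m jog '[[[0,0,-0.015,0,0,0],[0,0,-0.03,0,0,0],[0,0,-0.03,0,0,0],[0,0,-0.015,0,0,0],[-0.0125,0,0,0,0,0],[-0.025,0.001,0,0,0,0],[-0.025,0.001,0,0,0,0],[-0.025,0.001,0,0,0,0],[-0.025,0.001,0,0,0,0],[-0.025,0.001,0,0,0,0],[-0.015,0.001,0,0,0,0],[-0.007,0,0,0,0,0]]]' && python3 -m jog '[[[0,0,0.01,0,0,0],[0,0,0.025,0,0,0],[0,0,0.02,0,0,0],[0,0,0.003,0,0,0],[0,0,0,0,0,0],[0,0,0,0,0,0],[0,0,0,0,0,0]]]'
```

```text
clock: 18.55
tool_pos: [0.6208, 0.0646, 0.1469]
eef_rot: [0.0, 1.0, -0.002, -0.001]
contact_force: [-0.9, 0.8, -4.0]
opening: 0.172
finger_force: 29.9
clock: 19.42
tool_pos: [0.6208, 0.0649, 0.0914]
eef_rot: [-0.0, 1.0, -0.002, 0.001]
contact_force: [-0.2, 0.9, -2.3]
opening: 0.174
finger_force: 29.9
```

```bash
python3 -m jog '[[[0,0,0.004,0,0,0],[0,0,0.004,0,0,0],[0,0,0.002,0,0,0],[0,0,0,0,0,0],[0,0,0,0,0,0],[0,0,0,0,0,0]]]' && python3 -m jog '[[[0,0,0,0,0,0],[0,0,0,0,0,0],[0,0,0,0,0,0],[0,0,-0.02,0,0,0],[0,0,-0.03,0,0,0],[0,0,-0.02,0,0,0]]]' 0.05 && python3 -m jog '[[[0.009,-0.015,0,0,0,0],[0.02,-0.034,0,0,0,0],[0.02,-0.034,0,0,0,0],[0.02,-0.034,0,0,0,0],[0.02,-0.034,0,0,0,0],[0.02,-0.034,0,0,0,0],[0.02,-0.034,0,0,0,0],[0.02,-0.034,0,0,0,0],[0.02,-0.034,0,0,0,0],[0.02,-0.034,0,0,0,0],[0.0135,-0.02,0,0,0,0],[0.007,-0.011,0,0,0,0]]]' && python3 -m jog '[[[0,0,0,0,0,0],[0,0,0,0,0,0],[0,0,0,0,0,0],[0,0,0,0,0,0]]]'
```

```text
clock: 20.18
tool_pos: [0.6203, 0.0649, 0.0808]
eef_rot: [-0.0, 1.0, -0.002, 0.0]
contact_force: [-1.7, 0.2, 1.1]
opening: 0.169
finger_force: 29.9
clock: 20.92
tool_pos: [0.6213, 0.0654, 0.1534]
eef_rot: [-0.0, 1.0, -0.002, 0.001]
contact_force: [-1.2, 0.6, -0.3]
opening: 0.566
finger_force: 0.0
clock: 22.42
tool_pos: [0.4084, -0.2886, 0.1516]
eef_rot: [0.001, 1.0, -0.002, -0.001]
contact_force: [-0.8, -0.1, 0.5]
opening: 0.569
finger_force: 0.0
clock: 22.92
tool_pos: [0.4114, -0.2863, 0.152]
eef_rot: [-0.001, 1.0, -0.002, 0.0]
contact_force: [0.1, -0.3, 0.2]
opening: 0.567
finger_force: 0.0
```

```bash
python3 -m jog '[[[0,-0.001,0.02,0,0,0],[0,0,0.03,0,0,0],[0,0,0.03,0,0,0],[0,0,0.012,0,0,0],[0,0,0,0,0,0],[0,0,0,0,0,0]]]' && python3 -m jog '[[[0,0,0,0,0,0],[0,0,0,0,0,0],[0,0,0,0,0,0],[0,0,0,0,0,0],[0,0,0,0,0,0]]]' 0 35
```

```text
clock: 23.68
tool_pos: [0.4116, -0.2886, 0.0608]
eef_rot: [-0.0, 1.0, -0.002, 0.001]
contact_force: [-0.1, -0.4, 0.2]
opening: 0.567
finger_force: 0.0
clock: 24.3
tool_pos: [0.411, -0.2886, 0.0601]
eef_rot: [0.0, 1.0, -0.002, 0.0]
contact_force: [0.1, -1.2, 1.4]
opening: 0.17
finger_force: 35.0
```

```bash
python3 -m jog '[[[0,0,-0.015,0,0,0],[0,0,-0.03,0,0,0],[0,0,-0.035,0,0,0],[0,0,-0.035,0,0,0],[0,0,-0.025,0,0,0],[-0.008,0.016,0,0,0,0],[-0.016,0.033,0,0,0,0],[-0.016,0.033,0,0,0,0],[-0.016,0.033,0,0,0,0],[-0.016,0.033,0,0,0,0]]]' && python3 -m jog '[[[-0.016,0.033,0,0,0,0],[-0.016,0.033,0,0,0,0],[-0.016,0.033,0,0,0,0],[-0.016,0.033,0,0,0,0],[-0.016,0.033,0,0,0,0],[-0.016,0.033,0,0,0,0],[-0.016,0.033,0,0,0,0],[-0.016,0.031,0,0,0,0],[-0.009,0.016,0,0,0,0],[-0.005,0.006,0,0,0,0],[0,0,0,0,0,0],[0,0,0,0,0,0]]]' && python3 -m jog '[[[0,0,0,0,0,0],[0,0,0,0,0,0],[0,0,0,0,0,0]]]'
```

```text
clock: 25.55
tool_pos: [0.4825, -0.1369, 0.1977]
eef_rot: [-0.001, 1.0, -0.001, -0.001]
contact_force: [0.7, -0.4, -4.0]
opening: 0.168
finger_force: 35.0
clock: 27.05
tool_pos: [0.6242, 0.1429, 0.1977]
eef_rot: [0.0, 1.0, -0.003, -0.001]
contact_force: [0.9, -0.6, -2.8]
opening: 0.17
finger_force: 35.0
clock: 27.42
tool_pos: [0.6249, 0.144, 0.1985]
eef_rot: [0.0, 1.0, -0.002, 0.0]
contact_force: [-1.2, -0.6, -2.8]
opening: 0.169
finger_force: 35.0
```

```bash
python3 -m jog '[[[0,0,0.015,0,0,0],[0,0,0.03,0,0,0],[0,0,0.03,0,0,0],[0,0,0.02,0,0,0],[0,0,0.01,0,0,0],[0,0,0,0,0,0],[0,0,0,0,0,0],[0,0,0,0,0,0]]]'
python3 - <<'E'
from h import *
b=snap('side','s5.png')
cv2.imwrite('pics/c5.png',cv2.resize(b['frame'][130:300,120:300,::-1],None,fx=3.5,fy=3.5,interpolation=cv2.INTER_CUBIC))
E
```

```text
clock: 28.42
tool_pos: [0.6256, 0.1441, 0.0944]
eef_rot: [-0.0, 1.0, -0.002, 0.001]
contact_force: [-1.3, -0.6, -2.5]
opening: 0.168
finger_force: 35.0
```

View pics/c5.png

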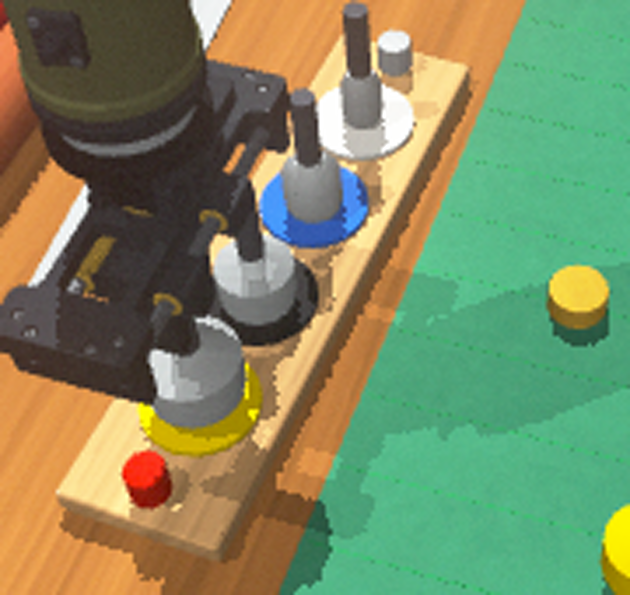

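The crop shows 58 hanging centred just above yellow (198,410), with 48 upright on black, 38 on blue and 28 on white. I lower it, release and back off.

```bash
python3 -m jog '[[[0,0,0.004,0,0,0],[0,0,0.004,0,0,0],[0,0,0.004,0,0,0],[0,0,0.001,0,0,0],[0,0,0,0,0,0],[0,0,0,0,0,0],[0,0,0,0,0,0]]]' && python3 -m jog '[[[0,0,0,0,0,0],[0,0,0,0,0,0],[0,0,0,0,0,0],[0,0,-0.02,0,0,0],[0,0,-0.03,0,0,0],[0,0,-0.03,0,0,0],[0,0,-0.03,0,0,0],[0.03,0.02,0,0,0,0],[0.04,0.04,0,0,0,0],[0.04,0.05,0,0,0,0],[0.04,0.05,0,0,0,0],[0,0,0,0,0,0]]]' 0.05
python3 - <<'E'
from h import *
b=snap('side','s6.png');a=snap('top','t6.png')
c=lambda f:cv2.resize(f,(390,520),interpolation=cv2.INTER_CUBIC)
cv2.imwrite('pics/c6.png',np.vstack([cv2.resize(a['frame'][120:190,160:360,::-1],(800,280),interpolation=cv2.INTER_CUBIC),cv2.resize(b['frame'][120:290,60:500,::-1],(800,310))]))
P=[.6251,.1446],[.6208,.0649],[.6161,-.0147],[.6125,-.0942]
for p in P:print((pix(a,[*p,.117])-[160,120]+.5)*4)
E
```

```text
clock: 29.35
tool_pos: [0.625, 0.1436, 0.0822]
eef_rot: [0.0, 1.0, -0.002, 0.0]
contact_force: [-3.8, -2.7, 11.9]
opening: 0.169
finger_force: 35.0
clock: 30.85
tool_pos: [0.4724, 0.3085, 0.1917]
eef_rot: [-0.006, 1.0, 0.001, -0.0]
contact_force: [0.9, -0.2, -0.2]
opening: 0.566
finger_force: 0.0
[143.74690942  76.004158  ]
[306.60088133  87.1649244 ]
[470.69131796  99.23426698]
[636.08789617 109.16614536]
```

View pics/c6.png

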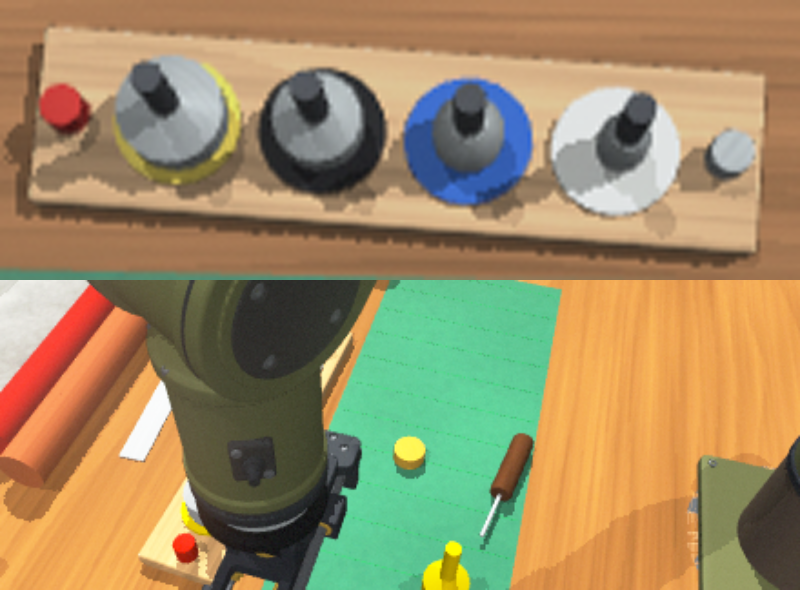

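The top view shows shaft tops at (145,74), (307,86), (470,97) and (639,105) against predicted (144,76), (307,87), (471,99) and (636,109). All four are upright, centred and in order, and the robot is clear.

```bash
python3 -m jog '[[[0,0,0,0,0,0],[0,0,0,0,0,0],[0,0,0,0,0,0],[0,0,0,0,0,0]]]' && python3 -c "
from plant import *
print(finish_job())"
```

```text
clock: 31.45
tool_pos: [0.477, 0.3014, 0.1897]
eef_rot: [0.0, 1.0, -0.002, -0.0]
contact_force: [-0.9, 0.1, 0.5]
opening: 0.568
finger_force: 0.0
the job is handed in; nothing more can be done
None
```

The four punches stand upright and centred on their pads, 58, 48, 38 and 28 mm in order from the red post (yellow, black, blue, white), and the job was handed in at about 31 s with the gripper clear; no verdict came back.

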